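# Test the trip of the workshop power box, reset it and lock it on

### The arm

A 6-joint arm with a two-finger parallel gripper is mounted at the origin on the work surface. World frame = base frame: x ahead of the robot, y to its left, z up, the work surface at z = 0. Lengths are in m, angles in rad, forces in N, time in s.
With the tool pointing down it reaches from about 0.4 to 0.825 m from the base axis. Payload 7 kg.
Tool frame: the origin (TCP) lies between the finger pads; the fingertips stand 11 mm ahead of it and the grasp point (between the pads) lies 8 mm behind it (arm.tips_ahead is the distance from the TCP to the fingertips, in m); z points along the fingers, x is the direction in which the jaws open and shut, and the axes are right-handed (so a half turn about z gives the same grasp; the last joint's range is limited). The gripper opens to 88 mm and grips with 3 to 60 N. Pads are 19 mm wide; open, the fingers measure 130 mm over their backs; the gripper's body (78 mm by 193 mm) begins 47 mm behind the grasp point.
Start: joints at [-1.023, 0.359, 0.012, 0, -1.224, -0.288], TCP at [0.173, -0.652, 0.238] pointing down, gripper open.
Joint ranges: [-3.07, 3.07], [-1.43, 2.12], [-1.02, 1.25], [-3.03, 1.67], [-3.05, -0], [-3.03, 3.03]. Speed limits (rad/s): [2.39, 2.39, 3.01, 3.14, 3.14, 3.14].

### API

Orientations are given as [roll, pitch, yaw] about the fixed x, y, z axes, in that order (R = Rz(yaw) Ry(pitch) Rx(roll)).
In Python, from station import arm, optics, finder gives the robot as it stands. The module is installed in compiled form; this text tells all that it offers.
- The arm moves only by the tool apply_moves, never from a script. Its argument "increments" is one flat list of numbers, 6 for each row, row after row: the shift along the world's x, y, z in m, then the turn, a rotation vector about the world's x, y, z in rad. In form: [tx, ty, tz, rx, ry, rz, tx, ty, tz, rx, ry, rz, ...]. A call has 1 to 20 rows; each row shifts and turns the pose as measured when the row begins; what a row does not reach is not made up. A row lasts 1/12 s, in which the tool goes at most 41.7 mm and 7.16 degrees, less where a joint would pass 70% of its speed; a pose out of reach is approached as far as the arm can. A call with a gripper value outside its range is refused whole. "hand" is the closure, from 0 (fully open) to 1 (shut), set as the call begins (left out, the last holds). The fingers move at their own pace and stop on an object; "force" is the grip in N (left out, the last holds). Time passes only in rows, so rows that do not move let the fingers close. It gives the time, the measured TCP pose, the force and the opening at its end, in the units of the state.
- arm.get_state(): the state, without advancing time (a new reading comes with each control period).
- optics.grab_frame(name): name is "side" or "top"; returns the picture (384x512x3 uint8, red, green, blue); there is no depth.
- optics.camera_model(name): a dict with "fx", "fy", "cx", "cy" (pixels), "world_to_cam" (4x4, takes a point from world to camera coordinates). Camera axes: x right, y up, looking along -z (the intrinsics and any distortion apply to the point x, -y, -z); pixel columns grow to the right and rows downward; lengths in m; the calibration is good to about 2 mm. A picture is of the moment at which its call begins. camera_model takes no time and is no camera call.
- arm.job_done(): hands the job in, once; it reports no verdict.
Trained networks look in the newest picture that a camera, given by its name, has taken for a name from the list of things; names that differ only in an ending like _2 or _b are one class to them, and where a whole thing is asked for, a point or a joint stands for the part that bears it (a point fixed in the world has none). Each returns a list of dicts, best first, with "conf" (0 to 1); they miss things now and then, are a little off and sometimes report something else, mostly with a low value. They report only what shows in the picture. A call takes as long as a camera call.
- finder.find_in(camera, name): "box" ([left, top, right, bottom] in pixels, round what is visible of it).
- finder.landmark_of(camera, name): "point" ([column, row] in pixels: a listed point, or the origin of a listed thing).
The state is a dict: "t": time; "q": joint angles; "qd": joint speeds; "joint_efforts": joint torques, N m; "eef_pos": TCP position; "ee_rot": TCP orientation; "force": force on the tool from outside, world axes, zero at the start; "moment": the same for the moment, N m; "width": finger opening in m.
Only numpy, scipy, OpenCV 4.12 (cv2) and the standard library are available. Lean on these libraries where they do the work, as an engineer would, in place of code of your own. Each camera call takes 0.05 s, during which the arm holds its last target. There are 200 camera calls.

### The job

Test the safety trip of the power box on the counter: press its round test button so that the raised loop lever drops, then lift the lever fully back up until it stays there by itself, and finally slide the lock grip all the way to its end stop so that its tongue bars the lever. Leave the carton and the filter can beside the box where they are.

Things in the scene. Friction and masses are not known exactly. Their poses are not given: they have to be found in the camera images.
- trip_box: Grey steel power box fixed to the counter, 260 (its x) x 400 (its y) x 100 mm high, bare steel top plate at z = 100 mm; origin at the centre of its underside, z up. Its +x points away from the robot at yaw 0, and the lever falls that way. A steel pulley, 110 mm across and 36 mm high, lies on the counter between the robot and the box; it takes no part. Black round socket covers on both long sides are decoration.
- button_top (a point): Centre of the top face of the round black test button, 40 mm across, 32 mm above the top plate, at box x = -30, y = +135 mm. It moves with the button.
- test_button (a joint): How far the test button is pressed, 0 to 0.012 m, straight down; spring return, about 1 N at first, rising to 4 N at the bottom, plus about 2 N from the lever until it trips after some 6 to 7 mm. Press it nearly to the bottom.
- lever_bar (a point): Middle of the rubber-sleeved crossbar of the loop lever (an upright U-shaped steel loop). The bar runs along the box's y, 17 mm thick, sleeve 66 mm long; the loop's two round legs, 14 mm thick, stand 90 mm apart (centre to centre) and the loop is open between them. The bar's centre is 72 mm from the pivot axis. Up: box x = -20 mm, 83 mm above the top plate. Dropped: box x = +65 mm, 45 mm above the top plate. It moves with the lever.
- lever_pivot (a point): Centre of the lever's pivot axis, which runs along the box's y, at box x = 0, y = 0, 14 mm above the top plate.
- trip_lever (a joint): Lever angle: 0 = fully up (leaning 0.28 rad past vertical towards the box's -x, held there by its weight alone), growing as it falls towards the box's +x, 1.4 rad = fully dropped (1.12 rad past vertical). Passing the top (0.28 rad) on the way back it settles to 0 by itself; short of it, it falls again. The lever weighs about 0.25 kg.
- lock_grip (a point): Centre of the upright black lock grip, 26 (box x) x 60 (box y) x 42 mm high, its centre 31 mm above the top plate (grip from 10 to 52 mm), at box x = +8 mm, y = -150 mm plus the slide's value. Slides in a low aluminium track (10 mm high) along the box's y; a steel tongue 8 x 48 x 12 mm reaches from it towards the lever.
- lock_slide (a joint): Lock slide position: grows towards the box's +y (towards the lever), end stop at 0.060 m, where the tongue stands in front of one lever leg and keeps the lever from dropping. Stays where it is left, friction about 1.5 N. Starts near 0, clear of the lever. It cannot lock a lever that is down.
- carton_mid (a point): Bystander: centre of a cardboard carton, 100 x 140 x 70 mm high, standing at one end of the box.
- filter_mid (a point): Bystander: centre of an upright round filter can, 76 mm across, 100 mm high, standing at one end of the box.

How it is judged:
On the way, in this order (a step that is already met when the one before it is completed fails the run):
1. The test button is pressed while the lock is still off (value of joint test_button above 0.002 m and value of joint lock_slide below 0.03 m).
2. The lever has dropped (value of joint trip_lever above 1.2 rad), for 0.1 s.
3. The lever is lifted fully back up before the lock is slid (value of joint trip_lever below 0.1 rad and value of joint lock_slide below 0.03 m), for 0.2 s.
4. The lock slide is at its end stop (value of joint lock_slide above 0.055 m), for 0.2 s.
At the end, for the whole second after the job is handed in: The lever is fully up (within 0.1 rad), the lock slide within 5 mm of its end stop, the test button released (within 3 mm of its top), and carton and filter can within 30 mm of where they stood (value of joint trip_lever below 0.1 rad and value of joint lock_slide above 0.055 m and value of joint test_button below 0.003 m and distance of each of carton_mid, filter_mid from where it was at the start of the episode below 0.03 m); the robot touches nothing.
It fails at once if The carton is shifted by more than 30 mm (distance of carton_mid from where it was at the start of the episode above 0.03 m).
It fails at once if The filter can is shifted by more than 30 mm (distance of filter_mid from where it was at the start of the episode above 0.03 m).
It also fails if it takes over 61 s, if anything falls off the work surface, if the arm or the gripper's body presses on something with over 40 N, if the wrist force passes 120 N, or if a joint passes its speed limit or range.

## Working session

There is one attempt and no reset: what is moved stays moved. The work goes in short steps, Python scripts to look and compute and a tool call to move; the robot and the scene stay as the last step left them, time stands still between calls to the robot, and variables do not carry over. Pictures are saved under pics/ and viewed, about 8 in all and at most 12, crops included, and the job is handed in when it is done.

Besides the shell and the picture viewer there is one more tool, called after ">>>" as name(argument=value, ...), one argument or row to a line, values as JSON. apply_moves: Moves the arm, as the interface text tells. Its arguments: {"type":"object","properties":{"increments":{"type":"array"},"hand":{"type":"number"},"force":{"type":"number"}},"required":["increments"]}

```bash
mkdir -p pics; cat > h.py <<'E'
import numpy as np, cv2
from station import arm, optics, finder
def ray(cam,p):
    m=optics.camera_model(cam);T=np.array(m["world_to_cam"]);R=T[:3,:3];t=T[:3,3]
    d=np.array([(p[0]-m["cx"])/m["fx"],-(p[1]-m["cy"])/m["fy"],-1.])
    return -R.T@t, R.T@d
def at_z(cam,p,z):
    o,d=ray(cam,p);return o+d*(z-o[2])/d[2]
def proj(cam,X):
    m=optics.camera_model(cam);T=np.array(m["world_to_cam"]);c=T[:3,:3]@np.array(X)+T[:3,3]
    return np.array([m["cx"]+m["fx"]*c[0]/-c[2], m["cy"]+m["fy"]*-c[1]/-c[2]])
def save(cam,name):
    im=optics.grab_frame(cam);cv2.imwrite(f"pics/{name}.png",im[:,:,::-1]);return im
E
python3 - <<'E'
from h import *
np.set_printoptions(precision=4,suppress=True)
a=save("top","t0");b=save("side","s0")
print({k:v for k,v in optics.camera_model("top").items()})
for c in("top","side"):
    for n,z in(("trip_box",0),("button_top",.132),("lever_bar",.183),("lever_pivot",.114),("lock_grip",.131),("carton_mid",.035),("filter_mid",.05)):
        r=finder.landmark_of(c,n)[:2]
        for q in r: print(c,n,round(q["conf"],2),np.array(q["point"]),at_z(c,q["point"],z)[:2])
s=arm.get_state();print(s["t"],s["eef_pos"],s["ee_rot"],arm.tips_ahead)
cv2.imwrite("pics/b0.png",cv2.resize(np.vstack([a,b])[:,:,::-1],None,fx=.78,fy=.78))
E
```

```text
{'fx': 366.4745976195543, 'fy': 366.4745976195543, 'cx': 257.11647133079094, 'cy': 200.86236671355348, 'world_to_cam': array([[-0.024 , -0.9994, -0.0234,  0.0487],
       [ 0.9945, -0.0262,  0.1012, -0.5706],
       [-0.1018, -0.0209,  0.9946, -1.1105],
       [ 0.    ,  0.    ,  0.    ,  1.    ]])}
top trip_box 0.63 [246.8 194.2] [0.5969 0.0674]
top lever_bar 0.84 [245.2 196.2] [0.5694 0.0629]
top lever_pivot 0.75 [247.6 192.6] [0.5876 0.0595]
top lever_pivot 0.63 [295.4 202.3] [ 0.5559 -0.0773]
top lock_grip 0.92 [296.2 201.3] [ 0.5571 -0.0782]
top carton_mid 0.62 [145.1 161.9] [0.7038 0.3844]
top filter_mid 0.83 [356.2 204.2] [ 0.5514 -0.2663]
side trip_box 0.83 [242.9 219.6] [0.5914 0.0559]
side button_top 0.6 [236.  219.2] [0.604 0.2  ]
side button_top 0.49 [256.  152.2] [ 0.5498 -0.1429]
side lever_bar 0.47 [250.  181.9] [0.5652 0.0902]
side lever_pivot 0.92 [241.2 193.3] [0.5942 0.0594]
side lock_grip 0.52 [253.4 168.2] [ 0.5574 -0.0509]
side carton_mid 0.66 [199.3 290.6] [0.6987 0.3813]
side filter_mid 0.85 [257.4 150.9] [ 0.5461 -0.2726]
side filter_mid 0.32 [246.  219.4] [0.5789 0.1101]
0.8 [ 0.1734 -0.6523  0.2376] [3.1416 0.     1.8306] 0.011
```

View pics/b0.png

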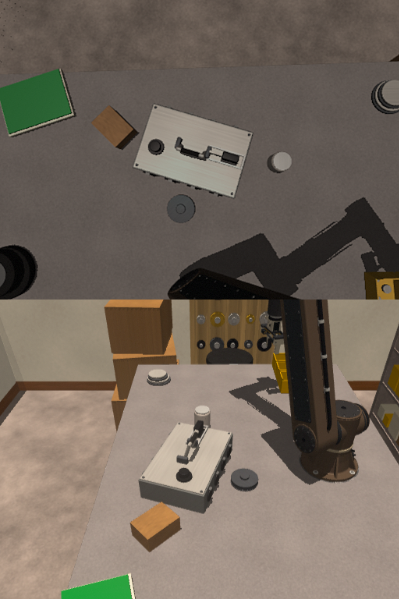

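The top view shows the box tilted, with the button at about (200,187), the lever in the middle and the grip at about (296,201). The carton is at upper left and the can on the right. I'll zoom in to fit the yaw.

```bash
python3 - <<'E'
import cv2
a=cv2.imread("pics/t0.png")
cv2.imwrite("pics/z0.png",cv2.resize(a[120:270,160:360],None,fx=4,fy=4,interpolation=cv2.INTER_CUBIC))
E
```

```text
(no output)
```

View pics/z0.png

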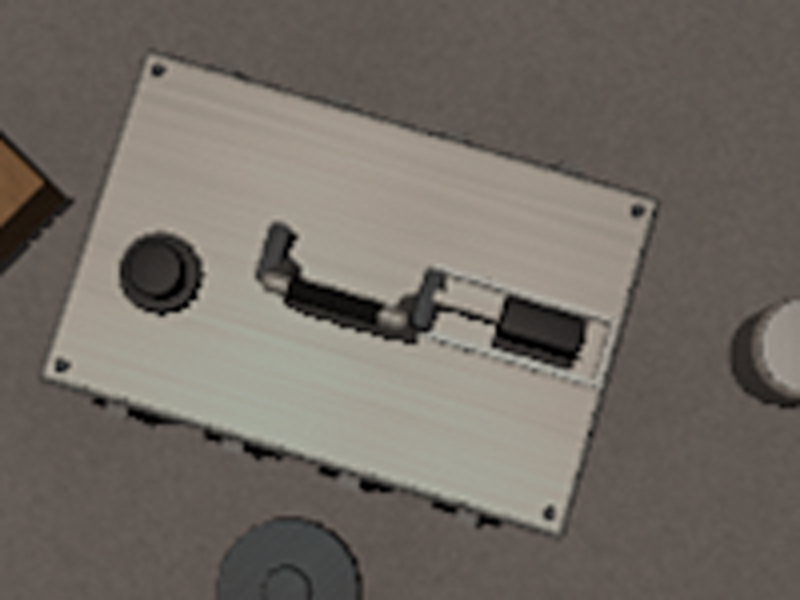

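The crop shows the plate corners at (150,52), (657,200), (562,534) and (43,378), the button top at (152,267), the bar middle at (335,300) and the grip top at about (545,327). I'll fit the pose to these.

```bash
cat >> h.py <<'E'
def W(pose,b):
    x,y,a=pose;c,s=np.cos(a),np.sin(a);return np.array([x+c*b[0]-s*b[1],y+s*b[0]+c*b[1],b[2]])
E
python3 - <<'E'
from h import *
from scipy.optimize import least_squares
np.set_printoptions(precision=4,suppress=True)
C=[(150,52),(657,200),(562,534),(43,378),(152,267),(335,300),(545,327)]
B=[(.13,.2,.1),(.13,-.2,.1),(-.13,-.2,.1),(-.13,.2,.1),(-.03,.135,.132),(-.02,0,.19),(.008,-.15,.152)]
P=np.array(C)/4+[160,120]
f=lambda p:np.concatenate([(proj("top",W(p,b))-q) for b,q in zip(B,P)])
r=least_squares(f,[.59,.06,-.2],loss="soft_l1");p=r.x
print(p,np.round(f(p).reshape(-1,2),1).tolist())
for n,b in dict(button=B[4],pivot=(0,0,.114),barup=(-.02,0,.183),bardn=(.065,0,.145),grip0=(.008,-.15,.131),grip60=(.008,-.09,.131)).items():
    w=W(p,b);print(n,w,np.hypot(*w[:2]),"side px",proj("side",w))
E
```

```text
[ 0.5916  0.0613 -0.3177] [[-1.6, -1.6], [1.1, -0.9], [0.1, 1.3], [-1.9, 0.2], [0.3, 0.2], [-0.4, -0.3], [2.6, 0.4]]
button [0.6053 0.1989 0.132 ] 0.6371128537419322 side px [235.5621 218.9415]
pivot [0.5916 0.0613 0.114 ] 0.594765798196098 side px [242.0112 193.6805]
barup [0.5726 0.0675 0.183 ] 0.5765692717430496 side px [247.7105 177.3149]
bardn [0.6533 0.041  0.145 ] 0.6546316528069942 side px [222.2644 181.8176]
grip0 [ 0.5523 -0.0837  0.131 ] 0.5586528079094535 side px [255.0596 162.4167]
grip60 [ 0.5711 -0.0267  0.131 ] 0.5717116357800422 side px [249.0923 172.567 ]
```

>>> apply_moves(
  increments=[0.023,0.025,0,0,0,0.034,0.023,0.025,0,0,0,0.034,0.023,0.025,0,0,0,0.034,0.023,0.025,0,0,0,0.034,0.023,0.025,0,0,0,0.034,0.023,0.025,0,0,0,0.034,0.023,0.025,0,0,0,0.034,0.023,0.025,0,0,0,0.034,0.023,0.025,0,0,0,0.034,0.023,0.025,0,0,0,0.034,0.023,0.025,0,0,0,0.034,0.023,0.025,0,0,0,0.034,0.023,0.025,0,0,0,0.034,0.023,0.025,0,0,0,0.034],
  hand=1,
  force=30,
)

```text
t: 1.97
eef_pos: [0.502, -0.2891, 0.2384]
ee_rot: [3.141, 0.004, 2.319]
force: [1.5, -0.7, -0.6]
width: 0.0022
```

>>> apply_moves(
  increments=[0.0073,0.034,0,0,0,0.036,0.0073,0.034,0,0,0,0.036,0.0073,0.034,0,0,0,0.036,0.0073,0.034,0,0,0,0.036,0.0073,0.034,0,0,0,0.036,0.0073,0.034,0,0,0,0.036,0.0073,0.034,0,0,0,0.036,0.0073,0.034,0,0,0,0.036,0.0073,0.034,0,0,0,0.036,0.0073,0.034,0,0,0,0.036,0.0073,0.034,0,0,0,0.036,0.0073,0.034,0,0,0,0.036,0.0073,0.034,0,0,0,0.036,0.0073,0.034,0,0,0,0.036,0,0,0,0,0,0,0,0,0,0,0,0],
)

```text
t: 3.3
eef_pos: [0.6101, 0.2184, 0.2404]
ee_rot: [3.137, 0.009, 2.859]
force: [-0.4, -0.2, -0.2]
width: 0.0005
```

>>> apply_moves(
  increments=[-0.005,-0.019,-0.01,0,0,-0.03,0,0,-0.025,0,0,0,0,0,-0.025,0,0,0,0,0,-0.02,0,0,0,0,0,-0.008,0,0,0,0,0,0,0,0,0],
)

```text
t: 3.8
eef_pos: [0.6051, 0.197, 0.1515]
ee_rot: [3.133, 0.012, 2.826]
force: [0.1, 0.2, 0.4]
width: 0.0004
```

```bash
python3 - <<'E'
from h import *
a=save("side","s1")
s=arm.get_state();print(s["eef_pos"],s["ee_rot"],s["force"])
cv2.imwrite("pics/s1z.png",cv2.resize(a[130:280,150:350,::-1],None,fx=4,fy=4,interpolation=cv2.INTER_CUBIC))
E
```

```text
[0.60536419 0.19714707 0.15235217] [3.13303944 0.01295235 2.82573655] [ 0.24681167 -0.72932757 -1.09529207]
```

View pics/s1z.png

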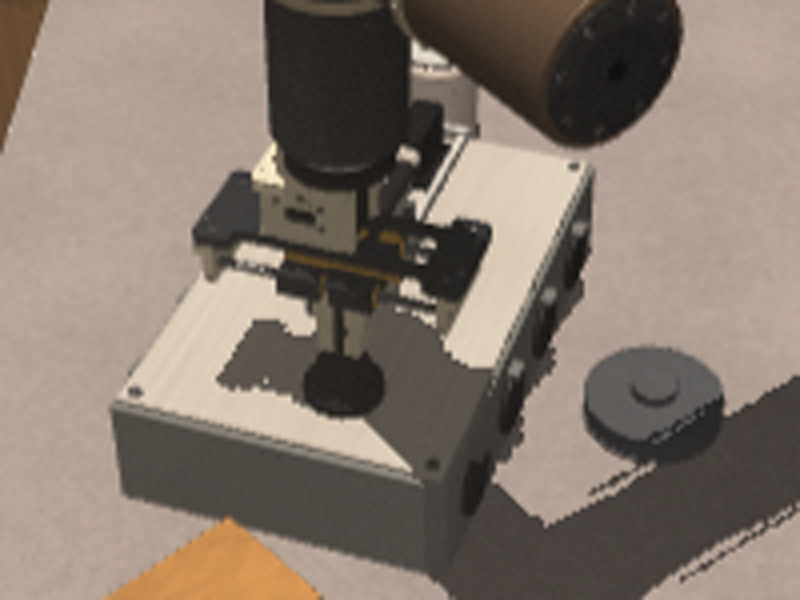

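The closed fingertips are centred just over the button, at crop (343,350). Next I press about 11 mm.

>>> apply_moves(
  increments=[0,0,-0.01,0,0,0,0,0,-0.005,0,0,0,0,0,-0.004,0,0,0,0,0,-0.001,0,0,0,0,0,0,0,0,0,0,0,0,0,0,0],
)

```text
t: 4.35
eef_pos: [0.6075, 0.1976, 0.1368]
ee_rot: [3.128, 0.018, 2.826]
force: [-1.7, -1.2, 3.3]
width: 0.0004
```

>>> apply_moves(
  increments=[-0.002,0,-0.004,0,0,0,0,0,-0.003,0,0,0,0,0,-0.002,0,0,0,0,0,0,0,0,0],
)

```text
t: 4.68
eef_pos: [0.6068, 0.198, 0.1318]
ee_rot: [3.126, 0.022, 2.827]
force: [-2.5, -1.4, 4.0]
width: 0.0005
```

>>> apply_moves(
  increments=[0,0,0.01,0,0,0,0,0,0.03,0,0,0,0,0,0.035,0,0,0,0,0,0.03,0,0,0,0.015,-0.03,0,0,-0.01,0,0.015,-0.03,0,0,-0.01,0,0.015,-0.03,0,0,0,0,0.015,-0.03,0,0,0,0,0.015,-0.025,0,0,0,0,0.015,-0.025,0,0,0,0,0,0,0,0,0,0],
)

```text
t: 5.6
eef_pos: [0.6993, 0.0241, 0.2448]
ee_rot: [3.116, 0.046, 2.834]
force: [0.5, 1.3, -0.5]
width: 0.0006
```

```bash
python3 - <<'E'
from h import *
a=save("side","s2")
s=arm.get_state();print(s["t"],s["eef_pos"],s["ee_rot"],s["force"])
print(finder.landmark_of("side","lever_bar")[:2])
cv2.imwrite("pics/s2z.png",cv2.resize(a[110:260,150:350,::-1],None,fx=4,fy=4,interpolation=cv2.INTER_CUBIC))
E
```

```text
5.65 [0.69855943 0.02551975 0.24472334] [3.11518188 0.04534792 2.83377325] [-0.18307144  0.78481017  0.78798823]
[{'point': [226.0, 182.3], 'conf': 0.79}]
```

View pics/s2z.png

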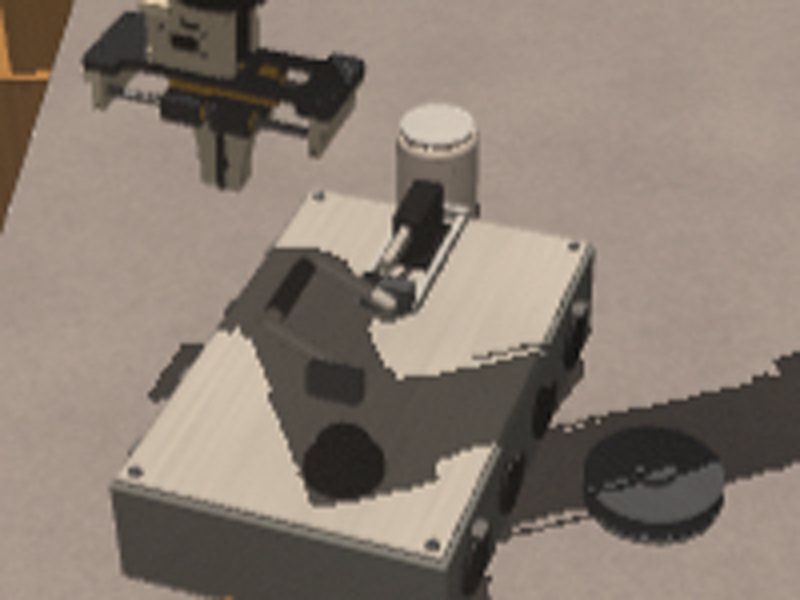

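>>> apply_moves(
  increments=[0.001,0,-0.02,-0.011,0.051,-0.01,0,0,-0.03,0,0,0,0,0,-0.03,0,0,0,0,0,-0.02,0,0,0,0,0,-0.005,0,0,0,0,0,0,0,0,0],
)

```text
t: 6.2
eef_pos: [0.6976, 0.0323, 0.1392]
ee_rot: [3.138, 0.002, 2.828]
force: [-0.3, 0.1, 0.6]
width: 0.0006
```

>>> apply_moves(
  increments=[-0.0095,0.0031,0,0,0,0,-0.0095,0.0031,0,0,0,0,-0.0114,0.0037,0.01,0,0,0,-0.0123,0.004,0.014,0,0,0,-0.0095,0.0031,0.007,0,0,0,-0.0095,0.0031,0.004,0,0,0,-0.0095,0.0031,0.002,0,0,0,0,0,0,0,0,0],
)

```text
t: 6.87
eef_pos: [0.6305, 0.058, 0.1927]
ee_rot: [3.129, 0.03, 2.834]
force: [0.8, -1.2, -0.5]
width: 0.0005
```

```bash
python3 - <<'E'
from h import *
a=save("side","s3")
s=arm.get_state();p=s["eef_pos"];print(s["t"],p,s["ee_rot"],s["force"])
d=np.array(p[:2])-[.5916,.0613];print("box",.950*d[0]-.3124*d[1],.3124*d[0]+.95*d[1])
print(finder.landmark_of("side","lever_bar")[:2])
cv2.imwrite("pics/s3z.png",cv2.resize(a[110:260,150:350,::-1],None,fx=4,fy=4,interpolation=cv2.INTER_CUBIC))
E
```

```text
6.9167 [0.63118422 0.05787055 0.19245836] [3.12946266 0.0296714  2.83395431] [-0.54165847 -1.55500841 -0.45493273]
box 0.03867637248812109 0.009108132235311995
[{'point': [239.8, 175.8], 'conf': 0.81}]
```

View pics/s3z.png

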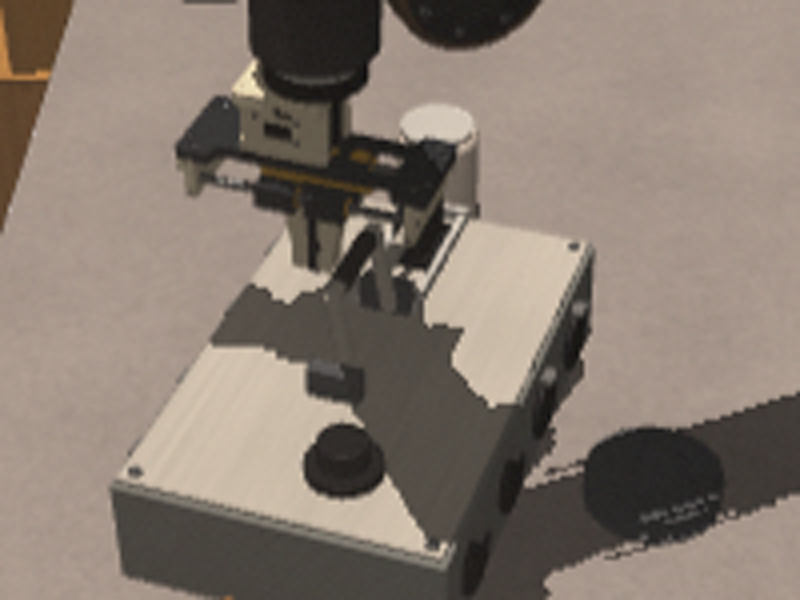

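The lever is nearly upright, with the bar at about (240,176) px, but the tips have risen to bar-centre height. I'll lower them slightly and push past the top.

>>> apply_moves(
  increments=[0,0,-0.008,0,0.02,0,-0.003,0.001,-0.006,0,0,0,-0.006,0.001,-0.002,0,0,0,-0.008,0.001,0,0,0,0,-0.008,0.001,0,0,0,0,0,0,0,0,0,0],
)

```text
t: 7.47
eef_pos: [0.6033, 0.0613, 0.1685]
ee_rot: [-3.141, 0.001, 2.832]
force: [-0.1, -0.7, -0.3]
width: 0.0004
```

```bash
python3 - <<'E'
from h import *
a=save("side","s4")
s=arm.get_state();p=s["eef_pos"];print(s["t"],p,s["ee_rot"],s["force"])
d=np.array(p[:2])-[.5916,.0613];print("box",.950*d[0]-.3124*d[1],.3124*d[0]+.95*d[1])
print(finder.landmark_of("side","lever_bar")[:2])
E
```

```text
7.5167 [0.60388992 0.06128086 0.16867392] [-3.14153598e+00  1.04009113e-03  2.83256918e+00] [-0.19305153  0.89791073 -0.63273452]
box 0.011681401329798552 0.003821187433129042
[{'point': [252.8, 179.0], 'conf': 0.63}]
```

>>> apply_moves(
  increments=[0.014,-0.005,0,0,0,0,0.014,-0.004,0.005,0,0,0,0.008,-0.003,0.02,0,0,0,0,0,0.03,0,0,0,0,0,0.025,0,0,0,-0.0175,-0.031,0,0,0,0,-0.0175,-0.031,0,0,0,0,-0.0175,-0.031,0,0,0,0,-0.0175,-0.031,0,0,0,0,-0.0175,-0.031,0,0,0,0,-0.01,-0.015,0,0,0,0,0,0,0,0,0,0,0,0,0,0,0,0],
)

```text
t: 8.65
eef_pos: [0.5423, -0.1272, 0.2562]
ee_rot: [3.14, 0.01, 2.837]
force: [-0.4, -0.2, 0.3]
width: 0.0001
```

```bash
python3 - <<'E'
from h import *
a=save("side","s5")
s=arm.get_state();p=s["eef_pos"];print(s["t"],p,s["ee_rot"],s["force"])
d=np.array(p[:2])-[.5916,.0613];print("box",.950*d[0]-.3124*d[1],.3124*d[0]+.95*d[1])
print(finder.landmark_of("side","lever_bar")[:2],finder.landmark_of("side","lock_grip")[:2])
cv2.imwrite("pics/s5z.png",cv2.resize(a[90:240,150:350,::-1],None,fx=4,fy=4,interpolation=cv2.INTER_CUBIC))
E
```

```text
8.7 [ 0.54245344 -0.12688136  0.25631114] [3.14033856 0.00978356 2.83719827] [-0.73529285 -0.18087747  0.08992671]
box 0.012098622072514692 -0.19412568170963762
[{'point': [249.7, 176.5], 'conf': 0.71}] [{'point': [253.0, 169.9], 'conf': 0.78}]
```

View pics/s5z.png

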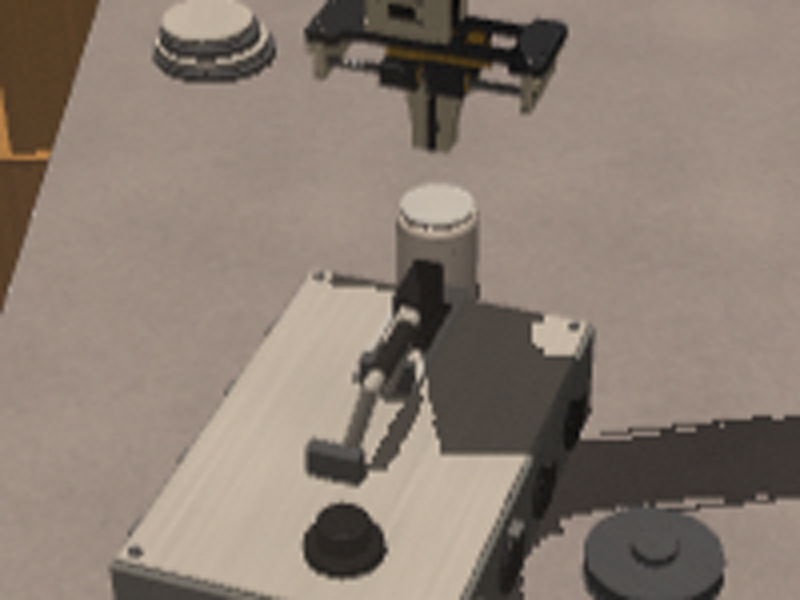

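The lever is up, with the bar at crop (390,345), and the button is released. The grip at crop (420,300) is still in its start position. I'll descend behind the grip.

>>> apply_moves(
  increments=[-0.0095,-0.016,0,0,0,-0.012,0,0,-0.025,0,0,0,0,0,-0.03,0,0,0,0,0,-0.03,0,0,0,0,0,-0.02,0,0,0,0,0,-0.008,0,0,0,0,0,0,0,0,0],
)

```text
t: 9.38
eef_pos: [0.5389, -0.1365, 0.1397]
ee_rot: [3.139, 0.014, 2.835]
force: [0.0, -0.1, -0.3]
width: 0.0004
```

>>> apply_moves(
  increments=[0.001,0.0105,-0.004,0,0,0,0.002,0.01,0,0,0,0,0.003,0.0095,0,0,0,0,0.003,0.0095,0,0,0,0,0.003,0.0095,0,0,0,0,0,0,0,0,0,0],
)

```text
t: 9.88
eef_pos: [0.5544, -0.0816, 0.139]
ee_rot: [3.14, 0.017, 2.838]
force: [-0.1, -1.7, -1.0]
width: 0.0007
```

>>> apply_moves(
  increments=[0.002,0.006,-0.002,0,0,0,0.0015,0.005,0,0,0,0,0.001,0.003,0,0,0,0,0,0,0,0,0,0],
)

```text
t: 10.22
eef_pos: [0.5601, -0.0653, 0.1383]
ee_rot: [3.139, 0.019, 2.839]
force: [-0.0, -1.5, -0.2]
width: 0.0005
```

>>> apply_moves(
  increments=[0.001,0.003,0,0,0,0,0.001,0.003,0,0,0,0,0,0,0,0,0,0],
)

```text
t: 10.47
eef_pos: [0.56, -0.065, 0.1386]
ee_rot: [-3.134, 0.016, 2.839]
force: [1.0, 0.8, -0.4]
width: 0.0004
```

>>> apply_moves(
  increments=[0.002,0.006,0,0,0,0,0.002,0.006,0,0,0,0,0.002,0.006,0,0,0,0],
)

```text
t: 10.72
eef_pos: [0.56, -0.0632, 0.1393]
ee_rot: [-3.108, 0.009, 2.836]
force: [0.7, -35.5, -2.9]
width: 0.0005
```

The slide is hard against its stop (35 N). I'll back off and check.

>>> apply_moves(
  increments=[-0.004,-0.012,0,0,0,0,-0.004,-0.012,0,0,0,0,-0.003,-0.008,0.015,0,0,0,0,0,0.03,0,0,0,0,0,0.03,0,0,0,-0.01,-0.02,0.03,0,0,0,-0.015,-0.03,0.01,0,0,0,-0.015,-0.03,0,0,0,0,-0.015,-0.03,0,0,0,0,0,-0.02,0,0,0,0,0,0,0,0,0,0,0,0,0,0,0,0],
)

```text
t: 11.72
eef_pos: [0.492, -0.234, 0.2625]
ee_rot: [-3.114, 0.02, 2.834]
force: [0.5, -0.3, -0.7]
width: 0.0006
```

```bash
python3 - <<'E'
from h import *
a=save("side","s6");b=save("top","t6")
s=arm.get_state();p=s["eef_pos"];print(s["t"],p,s["ee_rot"],s["force"])
for n,z in(("lever_bar",.183),("lock_grip",.131),("carton_mid",.035),("filter_mid",.05),("button_top",.132)):
  for c in("side","top"):
    for q in finder.landmark_of(c,n)[:1]: print(n,c,q,at_z(c,q["point"],z)[:2])
z=lambda i:cv2.resize(i[:,:,::-1],None,fx=3,fy=3,interpolation=cv2.INTER_CUBIC)
cv2.imwrite("pics/z6.png",np.hstack([z(a[130:260,170:300]),z(b[130:260,190:320])]))
E
```

```text
11.8167 [ 0.49230871 -0.23321244  0.26224705] [-3.11338988  0.0189184   2.83558488] [-1.01679523  0.53324828  0.35477651]
lever_bar side {'point': [249.3, 179.4], 'conf': 0.46} [0.56756861 0.07791252]
lever_bar top {'point': [246.8, 194.0], 'conf': 0.44} [0.57521818 0.05847599]
lock_grip side {'point': [248.1, 176.6], 'conf': 0.55} [ 0.57381594 -0.00494643]
carton_mid side {'point': [199.2, 291.5], 'conf': 0.73} [0.69865725 0.38438044]
carton_mid top {'point': [146.6, 165.4], 'conf': 0.6} [0.69243112 0.379542  ]
filter_mid side {'point': [257.0, 154.0], 'conf': 0.87} [ 0.54747071 -0.25198302]
button_top side {'point': [238.4, 218.6], 'conf': 0.45} [0.59714671 0.19737896]
button_top top {'point': [199.1, 184.6], 'conf': 0.73} [0.61209734 0.19658151]
```

View pics/z6.png

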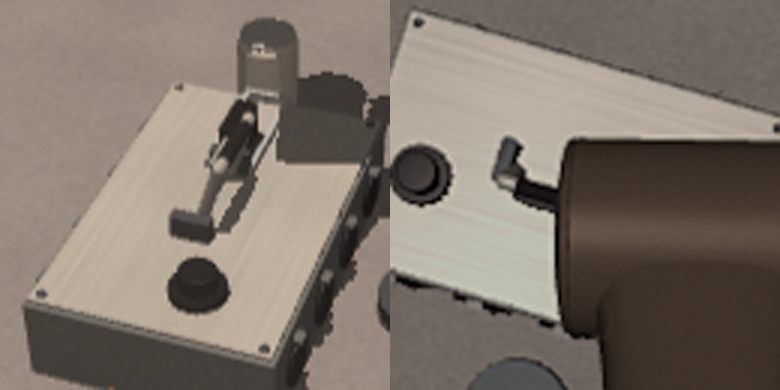

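```bash
python3 -c "
from h import *
print(arm.job_done())"
```

```text
the job is handed in; nothing more can be done
None
```

I tripped, reset and locked the power box, and handed the job in at about 12 s of robot time. No verdict was reported.

- **Test button:** I pressed it about 11 mm with the closed fingertips, and the lever dropped; the side picture confirmed it. The later pictures show the button released.
- **Lever:** I pushed it from its far side past the top, and it settled in the up position. The bar was found at about (249,179) px in the last side picture, against about (248,177) px expected from the fitted box pose.
- **Lock:** I pushed the grip until it met a hard stop at 35 N. The tool's position there, box y of about -0.130 m, matches the full 60 mm slide. The arm hid the grip in the last top picture, so this rests on the side picture and the force.
- **Bystanders:** The carton and can show no shift by eye in the side view. The networks' positions for them agreed with the start to about 12 mm (carton) and 20 mm (can). The can figure looks like network scatter, since the top of the can stayed at the same pixel and the arm felt no contact near it.
- **Robot:** The gripper was left clear above the counter, touching nothing.

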